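Sort the pumped sanding drums from the soft ones

TASK

The three inflatable sanding drums on the carving bench look alike, but some are pumped hard and others have gone soft: squeeze each one gently between the fingers to judge it, never with more than 40 N on a side, or the sleeve's seam splits. Slip every hard drum over a peg of the rack, one to a peg and right down on the board without forcing it (60 N at most), and gently stand every soft drum upright on the floor of the shallow pump tray, valve up. Leave the mallet, gouge and pump where they are.

Things in the scene. Friction and masses are not known exactly. Their poses are not given: they have to be found in the camera images.
- drum_a: inflatable sanding drum, hard or soft unknown, on end: 54 mm diameter, 70 mm tall, brown sleeve, aluminium ends, vertical through bore 20 mm, a 10 mm valve off-centre on top; 0.2 to 0.5 kg, hard or soft. Origin: centre of underside; z up. Squeezed at mid-height from any side with 20 N on each finger, a hard one gets less than 4 mm narrower, a soft one more than 8 mm; it springs back.
- drum_b: inflatable sanding drum, hard or soft unknown, on end: 54 mm diameter, 70 mm tall, brown sleeve, aluminium ends, vertical through bore 20 mm, a 10 mm valve off-centre on top; 0.2 to 0.5 kg, hard or soft. Origin: centre of underside; z up. Squeezed at mid-height from any side with 20 N on each finger, a hard one gets less than 4 mm narrower, a soft one more than 8 mm; it springs back.
- drum_c: inflatable sanding drum, hard or soft unknown, on end: 54 mm diameter, 70 mm tall, brown sleeve, aluminium ends, vertical through bore 20 mm, a 10 mm valve off-centre on top; 0.2 to 0.5 kg, hard or soft. Origin: centre of underside; z up. Squeezed at mid-height from any side with 20 N on each finger, a hard one gets less than 4 mm narrower, a soft one more than 8 mm; it springs back.
- rack: the peg rack: a wooden board 270 x 85 x 18 mm, fixed to the bench, with three domed dowel pegs 16 mm in diameter standing 50 mm above the board (68 mm above the bench), 85 mm apart in a row along the rack's x axis, the middle one at the board's centre. Origin: centre of the board's underside, on the bench; z up.
- peg0 (a point): the foot of the rack's peg 0 on its axis at the board's top face, 18 mm above the bench (pegs 0, 1, 2 from the rack's -x end to its +x end); the peg rises 50 mm above this point
- peg1 (a point): the foot of the rack's peg 1 on its axis at the board's top face, 18 mm above the bench (pegs 0, 1, 2 from the rack's -x end to its +x end); the peg rises 50 mm above this point
- peg2 (a point): the foot of the rack's peg 2 on its axis at the board's top face, 18 mm above the bench (pegs 0, 1, 2 from the rack's -x end to its +x end); the peg rises 50 mm above this point
- tray: the pump tray: a shallow open plywood tray, 280 mm along its x axis, 100 mm along its y axis, 20 mm tall outside, walls and floor 8 mm thick (inside 264 x 84 mm, floor 8 mm above the bench), fixed to the bench. Origin: centre of its underside, on the bench; z up.
- mallet: a bystander: dark carver's mallet standing on its head, head 86 mm in diameter, 220 mm tall in all. Origin: centre of its underside.
- gouge: a bystander: carving gouge lying flat along its own x, about 215 mm long, wooden handle to -x, 22 mm high. Origin: on the bench near the middle of its length.
- pump: a bystander: hand air pump lying along its own x, about 300 mm long, 40 mm high, wooden cross handle 100 mm wide at its +x end. Origin: on the bench under the middle of the barrel.

How it is judged (in metres and radians):
At the end, for the whole second after the job is handed in: Each hard drum is over a peg, within 3 mm of the board and 6 mm of the peg's axis; each soft drum stands within 3 mm of the tray's floor, its axis within 115 mm lengthwise and 24 mm crosswise of the tray's centre; all upright within 0.08 rad, valve up, released, at rest ((horizontal distance between drum_a and peg0 below 0.006 m or horizontal distance between drum_a and peg1 below 0.006 m or horizontal distance between drum_a and peg2 below 0.006 m) and z of each of drum_a, drum_c in the frame of rack below 0.021 m and angle between each of drum_a, drum_c, drum_b's own z axis and vertical below 0.08 rad and linear speed of each of drum_a, drum_c, drum_b below 0.02 m/s and (horizontal distance between drum_c and peg0 below 0.006 m or horizontal distance between drum_c and peg1 below 0.006 m or horizontal distance between drum_c and peg2 below 0.006 m) and x of drum_b in the frame of tray between -0.115 and 0.115 m and y of drum_b in the frame of tray between -0.024 and 0.024 m and z of drum_b in the frame of tray below 0.011 m); the robot touches nothing.
It fails at once if a drum is squeezed with more than 40 N on a side (contact force between the fingers and drum_a above 80 N or contact force between the fingers and drum_b above 80 N or contact force between the fingers and drum_c above 80 N).
It fails at once if a drum is forced against the rack or the tray with more than 60 N (contact force between any of drum_a, drum_b, drum_c and rack above 60 N or contact force between any of drum_a, drum_b, drum_c and tray above 60 N).
It fails at once if the mallet, gouge or pump is moved more than 20 mm (distance of any of mallet, gouge, pump from where it was at the start of the episode above 0.02 m).
It also fails if it takes over 66 s, if anything falls off the work surface, if the arm or the gripper's body presses on something with over 40 N, if the wrist force passes 120 N, or if a joint passes its speed limit or range.

ROBOT

A 7-joint arm with a two-finger parallel gripper is mounted at the origin on the work surface. World frame = base frame: x ahead of the robot, y to its left, z up, the work surface at z = 0. Lengths are in mm, angles in rad, forces in N, time in s.
With the tool pointing down it reaches from about 400 to 875 mm from the base axis. Payload 4.4 kg.
Tool frame: the origin (TCP) lies midway between the tips of the shut fingers; the grasp point (between the pads) lies ctrl.grip_depth behind it (ctrl.grip_depth is the distance from the TCP to the grasp point, in mm); z points along the fingers, y is the line along which they close (so a half turn about z gives the same grasp; the last joint's range is limited). The gripper opens to 85 mm and grips with 20 to 120 N. Pads are 22 mm wide; open, the fingers measure 114 mm over their backs; the gripper's body (76 mm by 85 mm) begins 54 mm behind the grasp point. The pads swing forward as they close: fully open they stand 13 mm farther back than shut.
Start: joints at [-1.199, 0.628, 0.038, 1.517, -0.027, 0.996, -0.02], TCP at [275.545, 588.721, 231.313] pointing down, gripper open.
Joint ranges: [-3.06, 3.06], [-0.37, 2.12], [-1.25, 1.32], [0.18, 2.47], [-1.1, 4.24], [0.23, 1.98], [-2.94, 2.94]. Speed limits (rad/s): [2.57, 2.57, 3.14, 3.14, 3.14, 3.14, 3.14].

INTERFACE

Orientations are given as [roll, pitch, yaw] about the fixed x, y, z axes, in that order (R = Rz(yaw) Ry(pitch) Rx(roll)).
In Python, from cell import ctrl gives the robot as it stands.
- The arm moves only by the tool carry_out, never from a script. Its argument "deltas" is one flat list of numbers, 7 for each row, row after row: the turn, a rotation vector about the tool's x, y, z in degrees, then the shift along the tool's x, y, z in m, then the closure, from -1 (fully open) to 1 (shut). In form: [wx, wy, wz, dx, dy, dz, claw, wx, wy, wz, dx, dy, dz, claw, ...]. A call has 1 to 12 rows; each row shifts and turns the commanded pose from where the row before left it, along the tool's axes as they then stand; what a row does not reach is not made up. A row lasts 1/8 s, in which the tool goes at most 62.5 mm and 10.7 degrees, less where a joint would pass 70% of its speed; a pose out of reach is approached as far as the arm can. A call with a gripper value outside its range is refused whole. The fingers move at their own pace and stop on an object; the grip force is fixed at half the most. Time passes only in rows, so rows that do not move let the fingers close. It gives the time, the measured TCP pose, the force, the opening and the grip force at its end, in the units of the state.
- ctrl.read_state(): the state, without advancing time (a new reading comes with each control period).
- ctrl.get_image(name): name is "scene" or "top" or "wrist"; returns the picture (480x640x3 uint8, red, green, blue); there is no depth.
- ctrl.calibration(name): a dict with "mtx" (3x3 intrinsics, pixels), "distortion" ([k1, k2, p1, p2, k3] as OpenCV has them; the pictures are not rectified), "R" (3x3) and "t" (3): a world point X has camera coordinates R X + t. Camera axes: x right, y down, z forward; pixel columns grow to the right and rows downward; lengths in mm; the calibration is good to about 2 mm. A picture is of the moment at which its call begins: read the wrist's pose just before it. calibration takes no time and is no camera call; for the wrist camera it gives the pose at the moment of the call.
- ctrl.finish_job(): hands the job in; it is judged then, once.
The state is a dict: "clock": time; "qpos": joint angles; "qd": joint speeds; "tau": joint torques, N m; "eef_pos": TCP position; "tool_rot": TCP orientation; "force": force on the tool from outside, world axes, zero at the start; "torque": the same for the moment, N m; "width": finger opening in mm; "gripper_force": force on a finger pad.
Only numpy, scipy, OpenCV 4.12 (cv2) and the standard library are available. Lean on these libraries where they do the work, as an engineer would, in place of code of your own. Each camera call takes 0.05 s, during which the arm holds its last target. There are 200 camera calls.

## Working session

There is one attempt and no reset: what is moved stays moved. The work goes in short steps, Python scripts to look and compute and a tool call to move; the robot and the scene stay as the last step left them, time stands still between calls to the robot, and variables do not carry over. Pictures are saved under pics/ and viewed, at most 10 in all, crops included, and the job is handed in when it is done.

Besides the shell and the picture viewer there is one more tool, called after "Request:" as name(argument=value, ...) on one line, values as JSON. carry_out: Moves the arm, as the interface text tells. Its arguments: {"type":"object","properties":{"deltas":{"type":"array"}},"required":["deltas"]}

```bash
mkdir -p pics
python3 - <<'E'
from cell import ctrl
import cv2
s=ctrl.read_state();print(s,ctrl.grip_depth)
for n in("scene","top"):
    cv2.imwrite(f"pics/{n}0.png",ctrl.get_image(n)[:,:,::-1])
    c=ctrl.calibration(n);print(n,c)
E
```

```text
{'clock': 0.0, 'qpos': array([-1.19879969,  0.6293206 ,  0.03844235,  1.51835814, -0.02697569,
        0.99631003, -0.02001521]), 'qd': array([ 7.91547020e-05, -4.49746946e-06,  3.66070235e-05, -1.33427966e-03,
       -1.51223085e-03,  7.89864298e-04, -3.26713487e-03]), 'tau': array([ 3.47479443e-05, -5.63400793e+01,  1.22565676e+00, -1.93446279e+01,
        1.08754591e-02,  1.04121826e-02, -1.20430394e-05]), 'eef_pos': array([275.28104969, 588.14391425, 230.40880344]), 'tool_rot': array([-3.13971506e+00,  4.40091986e-05,  2.70379398e+00]), 'force': array([ 0.38520574, -0.12724228,  0.49059111]), 'torque': array([-0.03596455, -0.02647406,  0.00426801]), 'gripper_force': 0.0, 'width': 85.1542235353584} 18.700000000000003
scene {'mtx': array([[549.3929189 ,   0.        , 314.16072722],
       [  0.        , 549.3929189 , 244.74488858],
       [  0.        ,   0.        ,   1.        ]]), 'distortion': array([-0.12846386,  0.        ,  0.        ,  0.        ,  0.        ]), 'R': array([[ 0.13437894,  0.99080749, -0.01558269],
       [ 0.78523107, -0.11606327, -0.60822815],
       [-0.60444558,  0.06949704, -0.79360929]]), 't': array([ -62.71792209, -438.14178708, 1544.55875561])}
top {'mtx': array([[465.03795631,   0.        , 322.59351932],
       [  0.        , 465.03795631, 239.0502778 ],
       [  0.        ,   0.        ,   1.        ]]), 'distortion': array([-0.09822919,  0.        ,  0.        ,  0.        ,  0.        ]), 'R': array([[ 0.01142417, -0.99986085, -0.01215595],
       [-0.98436102, -0.00910821, -0.1759273 ],
       [ 0.1757921 ,  0.01397567, -0.98432811]]), 't': array([ -6.64470416, 580.52993082, 922.03897718])}
```

View pics/scene0.png

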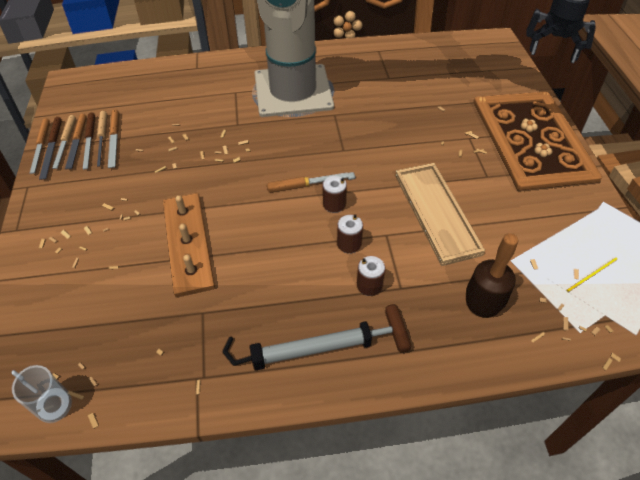

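View pics/top0.png

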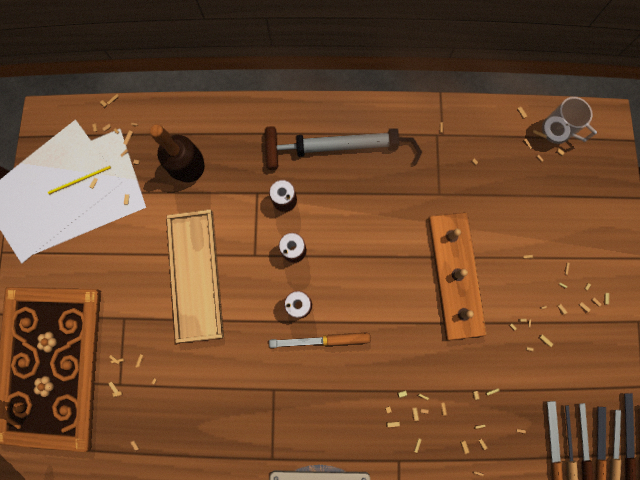

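The scene view shows three drums in a row, the rack with its pegs on the left and the tray on the right. In the top view the drum tops are near (283,189), (292,243) and (298,303). The peg tips are near (454,234), (462,272) and (468,313). The tray corners are near (167,214), (211,211), (222,338) and (177,342).

```bash
cat > h.py <<'E'
from cell import ctrl
import cv2, numpy as np
def ray(uv,z,c):
    """pixels -> world points on plane z"""
    n=cv2.undistortPoints(np.float64(uv).reshape(-1,1,2),c["mtx"],np.float64(c["distortion"])).reshape(-1,2)
    d=np.c_[n,np.ones(len(n))]@c["R"]; o=-c["R"].T@c["t"]
    return (o+d*((z-o[2])/d[:,2])[:,None])[:,:2]
def blobs(im,lo=110,amin=60,amax=1500):
    hsv=cv2.cvtColor(im,cv2.COLOR_RGB2HSV)
    m=((hsv[...,2]>lo)&(hsv[...,1]<45)).astype(np.uint8)
    out=[]
    for k in cv2.findContours(m,cv2.RETR_EXTERNAL,cv2.CHAIN_APPROX_NONE)[0]:
        if amin<cv2.contourArea(k)<amax: out.append((*cv2.fitEllipse(k),cv2.contourArea(k)))
    return out
E
python3 - <<'E'
from h import *
for n in("top","scene"):
    im=cv2.imread(f"pics/{n}0.png")[:,:,::-1].copy();c=ctrl.calibration(n)
    for b in blobs(im): print(n,np.round(b[0],1),np.round(b[1],1),b[3],ray([b[0]],70,c).round(1))
c=ctrl.calibration("top")
print("pegs",ray([[454,234],[462,272],[468,313]],68,c).round(1))
print("tray",ray([[167,214],[211,211],[222,338],[177,342]],20,c).round(1))
print("gouge",ray([[270,344],[368,339]],15,c).round(1)," board",ray([[431,216],[465,213],[484,334],[448,339]],18,c).round(1))
c=ctrl.calibration("scene")
print("pegs",ray([[181,199],[183,229],[188,259]],68,c).round(1))
print("tray",ray([[396,171],[434,165],[483,252],[444,261]],20,c).round(1))
a=cv2.resize(cv2.imread("pics/top0.png")[180:350,160:500],None,fx=2.3,fy=2.3,interpolation=cv2.INTER_CUBIC);cv2.imwrite("pics/tc.png",a)
E
```

```text
top [616.9 434.5] [ 4.5 69.8] 185.5 [[ 182.5 -598.9]]
top [584.1 431. ] [ 4.7 80.1] 229.5 [[ 192.6 -527.9]]
top [553.5 430.6] [ 7.6 85.6] 407.0 [[ 195.5 -463.3]]
top [292.8 342. ] [ 6.1 83. ] 277.5 [[368.9  55.9]]
top [297. 304.] [24.3 24.5] 466.0 [[444.3  49. ]]
top [291.3 245.3] [23.6 23.9] 440.0 [[563.7  63. ]]
top [281.5 191.9] [22.5 23.3] 410.0 [[676.9  86.4]]
top [347.4 140.6] [  9.4 125.6] 719.0 [[792.  -51.5]]
top [557.1 128.3] [23.  25.6] 459.5 [[ 830.  -515.2]]
scene [312.2 344. ] [ 13.9 144.8] 1267.5 [[831.7 -52. ]]
scene [381.7 330.4] [ 4.6 23.8] 75.5 [[822.7  77.2]]
scene [371.6 267. ] [21.  24.7] 394.0 [[680.9  86.7]]
scene [349.5 224.6] [18.3 24. ] 333.5 [[567.5  62.2]]
scene [331.9 182.2] [18.7 41.8] 419.0 [[440.7  44.5]]
scene [ 35.1 158.8] [ 4.  37.4] 98.0 [[ 246.2 -659.6]]
scene [ 58.6 154.5] [ 4.1 34.6] 94.0 [[ 242.  -600.4]]
scene [ 86.3 153.4] [ 4.2 42.2] 111.5 [[ 250.7 -529.3]]
scene [112.  151.1] [ 6.7 43.3] 188.5 [[ 254.1 -464.9]]
scene [594.4 123. ] [23.2 23.4] 293.5 [[325.5 743.7]]
scene [146.6  47. ] [19.9 24.8] 361.0 [[-194.3 -410.3]]
scene [194.7  40.2] [ 7.7 21.8] 113.5 [[-201.8 -266.8]]
scene [240.8  30.1] [ 8.3 37.5] 210.0 [[-231.8 -127.7]]
pegs [[ 590.7 -272.8]
 [ 511.9 -286.5]
 [ 428.8 -295.9]]
tray [[639.4 345.6]
 [646.7 246.7]
 [372.5 209.3]
 [361.9 305.6]]
gouge [[361.7 108. ]
 [374.6 -98. ]]  board [[ 640.1 -237.2]
 [ 647.7 -313. ]
 [ 385.7 -343.9]
 [ 375.4 -266.4]]
pegs [[ 438.5 -292.5]
 [ 525.9 -286.8]
 [ 606.7 -275.7]]
tray [[378.8 210.9]
 [371.7 307.6]
 [643.8 341.7]
 [654.3 251.4]]
```

View pics/tc.png

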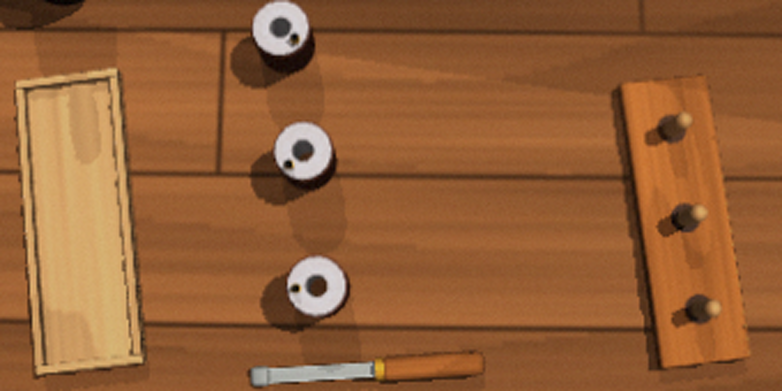

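The crop shows the peg tips at top-image pixels (458,231), (464,272) and (470,313), and the three drums standing clear of each other. First I'll turn the tool so the fingers close across the rows, then go over the middle drum.

Request:
carry_out(deltas=[0,0,-8.3,0,0,0,-0.3,0,0,-8.3,0,0,0,-0.3,0,0,-8.3,0,0,0,-0.3,0,0,-8.3,0,0,0,-0.3])

```text
clock: 0.6
eef_pos: [275.4, 588.3, 230.8]
tool_rot: [-3.141, -0.001, -2.995]
force: [0.4, 0.3, -0.0]
width: 55.6
gripper_force: 0.0
```

Request:
carry_out(deltas=[0,0,0,-0.0177,-0.0467,0,-0.3,0,0,0,-0.0177,-0.0467,0,-0.3,0,0,0,-0.0177,-0.0467,0,-0.3,0,0,0,-0.0177,-0.0467,0,-0.3,0,0,0,-0.0177,-0.0467,0,-0.3,0,0,0,-0.0177,-0.0467,0,-0.3,0,0,0,-0.0177,-0.0467,0,-0.3,0,0,0,-0.0177,-0.0467,0,-0.3,0,0,0,-0.0177,-0.0467,0,-0.3,0,0,0,-0.0177,-0.0467,0,-0.3,0,0,0,-0.0177,-0.0467,0,-0.5,0,0,0,-0.0177,-0.0467,0,-0.5])

```text
clock: 2.1
eef_pos: [565.3, 62.4, 231.0]
tool_rot: [3.141, -0.001, -3.0]
force: [0.3, 0.5, 0.3]
width: 63.7
gripper_force: 0.0
```

Run:
```python
from h import *
c=ctrl.calibration("wrist");s=ctrl.read_state()
im=ctrl.get_image("wrist");cv2.imwrite("pics/w1.png",im[:,:,::-1]);np.save("w1.npy",c,allow_pickle=True)
print(c,s["eef_pos"],s["tool_rot"],s["width"],s["clock"],s["qpos"])
for b in blobs(im,110,300,90000): print(np.round(b[0],1),np.round(b[1],1),b[3],ray([b[0]],70,c).round(1))
```

```text
{'mtx': array([[386.61469196,   0.        , 327.01919368],
       [  0.        , 386.61469196, 245.57233564],
       [  0.        ,   0.        ,   1.        ]]), 'distortion': array([0.0087098, 0.       , 0.       , 0.       , 0.       ]), 'R': array([[-1.40325758e-01,  9.90105388e-01,  5.59526453e-05],
       [ 9.51982179e-01,  1.34907097e-01,  2.74827229e-01],
       [ 2.72100371e-01,  3.86186051e-02, -9.61493625e-01]]), 't': array([  17.05106606, -582.4896844 ,  221.4545181 ])} [565.33948232  62.38865149 231.01284823] [ 3.14146021e+00 -5.60446360e-04 -2.99991592e+00] 63.696867083857164 2.1 [-0.09518523  0.51203265 -0.09666643  1.74720089  0.06090094  0.88582033
  1.49437175]
[252.4 422.9] [20.6 45.9] 448.0 [[763.1  20.4]]
[634.4 363.2] [  9.5 117.4] 641.5 [[651.5 350.5]]
[334.7 352. ] [50.1 57. ] 2243.5 [[678.4  85.8]]
[326.8 224.6] [61.  62.5] 2989.0 [[565.1  62.7]]
[330.5  60.9] [70.1 76.9] 4230.0 [[445.9  48.5]]
```

View pics/w1.png

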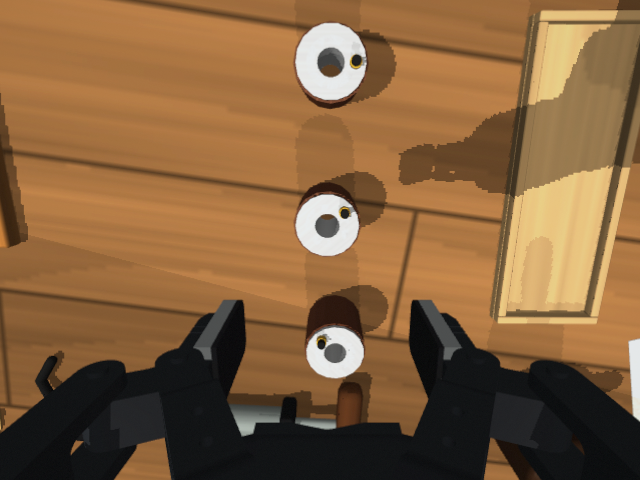

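The wrist view shows the drum tops at (330,61), (327,225) and (335,352), with bores visible. The closure maps to width as about 42.5·(1−c). I'll descend on the middle drum and close gently.

Request:
carry_out(deltas=[0,0,0,0,0,0.05,-1,0,0,0,0,0,0.06,-1,0,0,0,0,0,0.05,-1,0,0,0,0,0,0.035,-1,0,0,0,0,0,0.018,-0.6,0,0,0,0,0,0,-0.27,0,0,0,0,0,0,-0.27,0,0,0,0,0,0,-0.27])

```text
clock: 3.15
eef_pos: [565.6, 64.1, 19.4]
tool_rot: [3.141, 0.002, -3.0]
force: [0.6, 0.4, -2.3]
width: 54.5
gripper_force: 2.2
```

Request:
carry_out(deltas=[0,0,0,0,0,0,-0.25,0,0,0,0,0,0,-0.25])

```text
clock: 3.4
eef_pos: [565.5, 64.1, 19.4]
tool_rot: [3.142, 0.002, -3.0]
force: [-1.8, -0.3, 7.2]
width: 53.4
gripper_force: 6.8
```

Request:
carry_out(deltas=[0,0,0,0,0,0,-0.23,0,0,0,0,0,0,-0.23])

```text
clock: 3.65
eef_pos: [565.5, 64.1, 19.6]
tool_rot: [3.142, 0.002, -3.0]
force: [-1.9, -1.3, 10.0]
width: 52.5
gripper_force: 10.8
```

Request:
carry_out(deltas=[0,0,0,0,0,0,-0.19,0,0,0,0,0,0,-0.19,0,0,0,0,0,0,-0.19])

```text
clock: 4.03
eef_pos: [565.6, 64.1, 20.0]
tool_rot: [-3.142, 0.002, -3.0]
force: [-3.0, -0.7, 11.4]
width: 51.4
gripper_force: 23.2
```

At 23 N it is only about 3 mm narrower, so the middle drum is hard. I'll lift it and carry it over the far peg.

Request:
carry_out(deltas=[0,0,0,0,0,-0.02,-0.19,0,0,0,0,0,-0.04,-0.19,0,0,0,0,0,-0.05,-0.19,0,0,0,0.0016,-0.0384,-0.04,-0.19,0,0,0,0.0016,-0.0384,0,-0.19,0,0,0,0.0016,-0.0384,0,-0.19,0,0,0,0.0016,-0.0384,0,-0.19,0,0,0,0.0016,-0.0384,0,-0.19,0,0,0,0.0016,-0.0384,0,-0.19,0,0,0,0.0016,-0.0384,0,-0.19,0,0,0,0.0016,-0.0384,0,-0.19,0,0,0,0.0016,-0.0384,0,-0.19])

```text
clock: 5.52
eef_pos: [599.1, -281.3, 167.7]
tool_rot: [3.141, -0.001, -3.0]
force: [0.4, -0.8, -3.8]
width: 51.3
gripper_force: 22.3
```

Request:
carry_out(deltas=[0,0,0,0,0,0,-0.19])

```text
clock: 5.65
eef_pos: [597.9, -285.8, 167.5]
tool_rot: [-3.138, -0.002, -3.006]
force: [-0.3, -0.6, -4.0]
width: 51.0
gripper_force: 22.3
```

Run:
```python
from h import *
c=ctrl.calibration("wrist");s=ctrl.read_state()
im=ctrl.get_image("wrist");cv2.imwrite("pics/w2.png",im[:,:,::-1]);np.save("c2.npy",c,allow_pickle=True)
print(s["eef_pos"],s["tool_rot"],s["width"],s["gripper_force"],s["clock"],s["force"])
print("pegs top",ray([[458,231],[464,271.7],[469.6,313]],66,ctrl.calibration("top")).round(1))
print("bore from wrist1 mid")
```

```text
[ 597.86368452 -285.76764768  167.51225898] [-3.13845220e+00 -1.62866696e-03 -3.00637803e+00] 51.0422321814346 22.283482044003904 5.65 [-0.33419579 -0.55648044 -3.97920692]
pegs top [[ 597.6 -282. ]
 [ 512.7 -291.2]
 [ 428.9 -299.8]]
bore from wrist1 mid
```

View pics/w2.png

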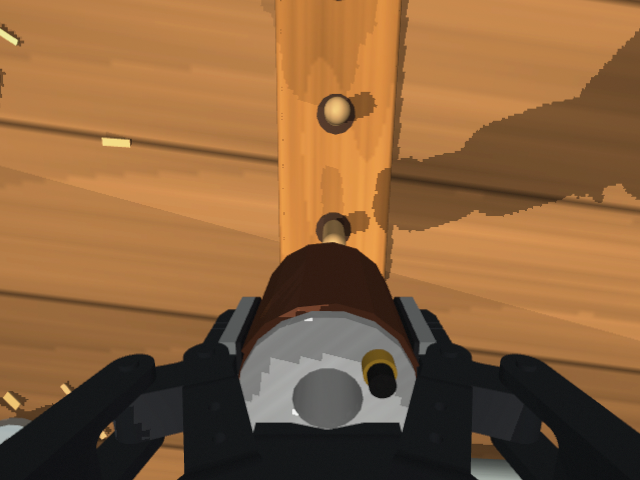

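The wrist view shows the held drum's bore at about (327,398). The middle peg's dome is at about (337,110), almost straight below the camera, and the far peg is at (334,235), half hidden. Next I'll measure bore and peg precisely.

```bash
cat >> h.py <<'E'
def grow(im,seed,tol=14):
    m=np.zeros((482,642),np.uint8)
    cv2.floodFill(cv2.GaussianBlur(im,(3,3),0).copy(),m,seed,0,(tol,)*3,(tol,)*3,4|cv2.FLOODFILL_MASK_ONLY|cv2.FLOODFILL_FIXED_RANGE|(255<<8))
    k=max(cv2.findContours(m[1:-1,1:-1].copy(),cv2.RETR_EXTERNAL,cv2.CHAIN_APPROX_NONE)[0],key=len)
    return k[:,0,:].astype(float)
def circ(p):
    s=np.linalg.lstsq(np.c_[2*p,np.ones(len(p))],(p**2).sum(1),rcond=None)[0]
    return s[:2],np.sqrt(s[2]+s[:2]@s[:2])
E
python3 - <<'E'
from h import *
im=cv2.imread("pics/w2.png");c=np.load("c2.npy",allow_pickle=True).item()
print("cam",-c["R"].T@c["t"])
k=grow(im,(327,395)); print("bore px",k.min(0),k.max(0)); 
for z in (213,217.5): print(circ(ray(k,z,c)))
for t in (25,35,45,60):
    k=grow(im,(336,108),t); print("peg px",k.min(0),k.max(0)); 
    print(circ(ray(k,62,c)))
print(im[110,315:362].tolist())
E
```

```text
cam [ 529.22392514 -294.10534685  309.60416488]
bore px [293. 369.] [361. 428.]
(array([ 602.87615038, -284.77778153]), np.float64(9.795044918986463))
(array([ 599.44529402, -285.21227671]), np.float64(9.33877367859136))
peg px [329. 101.] [341. 115.]
(array([ 513.02153738, -292.04102208]), np.float64(3.694578899612622))
peg px [327. 100.] [342. 117.]
(array([ 513.15747117, -292.4053687 ]), np.float64(4.60784841998296))
peg px [326.  99.] [343. 118.]
(array([ 513.31423053, -292.38836622]), np.float64(5.2106588167449015))
peg px [325.  98.] [344. 120.]
(array([ 513.47225926, -292.23090956]), np.float64(5.945317497320635))
[[66, 137, 215], [63, 128, 201], [53, 95, 147], [44, 60, 85], [43, 60, 86], [45, 60, 86], [43, 59, 85], [42, 58, 84], [47, 64, 89], [71, 112, 147], [94, 151, 195], [102, 164, 211], [106, 171, 219], [108, 174, 222], [109, 175, 223], [113, 179, 226], [117, 186, 232], [122, 194, 238], [127, 202, 242], [128, 205, 244], [127, 204, 243], [126, 203, 242], [125, 201, 241], [122, 196, 238], [118, 190, 235], [114, 183, 229], [110, 175, 223], [104, 166, 215], [98, 156, 203], [92, 147, 191], [86, 138, 178], [80, 129, 166], [74, 117, 152], [65, 102, 133], [54, 84, 109], [36, 54, 73], [24, 34, 50], [25, 34, 49], [24, 34, 49], [30, 54, 81], [38, 76, 118], [40, 83, 130], [40, 84, 131], [38, 84, 130], [41, 84, 132], [40, 85, 133], [40, 87, 135]]
```

Run:
```python
from h import *
im=cv2.imread("pics/w2.png");c=np.load("c2.npy",allow_pickle=True).item()
for x in (333,337,341): print(x,[int(v) for v in im[90:136,x].sum(1)])
P=lambda X:cv2.projectPoints(np.float64(X),cv2.Rodrigues(c["R"])[0],c["t"],c["mtx"],np.float64(c["distortion"]))[0].reshape(-1,2)
print(P([[513.5,-292.3,60],[513.5,-292.3,68],[513.5,-292.3,18],[598,-283,60],[598,-283,18],[429,-301,60]]).round(1))
# board edges at several rows
for r in (60,160,190): 
    g=im[r].astype(int)[:,2]; print(r,[(i,int(g[i+1]-g[i-1])) for i in range(255,420) if abs(g[i+1]-g[i-1])>45])
```

```text
333 [389, 393, 390, 370, 165, 166, 185, 301, 410, 449, 482, 501, 515, 528, 536, 543, 552, 558, 566, 570, 571, 567, 558, 546, 530, 517, 500, 481, 464, 439, 411, 382, 333, 260, 243, 266, 183, 182, 184, 182, 185, 180, 183, 186, 410, 440]
337 [390, 391, 390, 369, 162, 171, 228, 376, 431, 467, 495, 512, 529, 538, 547, 555, 561, 564, 567, 569, 567, 559, 551, 547, 532, 520, 503, 483, 465, 442, 417, 383, 349, 292, 216, 257, 182, 183, 181, 180, 181, 181, 180, 188, 376, 435]
341 [370, 377, 377, 363, 215, 167, 173, 251, 359, 397, 432, 456, 472, 486, 498, 505, 509, 510, 512, 510, 508, 503, 494, 487, 475, 461, 443, 423, 401, 377, 347, 313, 261, 190, 192, 176, 180, 178, 181, 178, 179, 176, 183, 346, 439, 439]
[[334.7 109.2]
 [335.  108.3]
 [333.8 113. ]
 [330.9 243.5]
 [330.6 229. ]
 [340.5 -55.6]]
60 [(396, -46), (397, -54), (404, 73)]
160 [(277, 64), (278, 106), (279, 48), (389, -47), (390, -61), (391, -66), (417, 67)]
190 [(374, -79), (375, -59)]
```

Request:
carry_out(deltas=[0,0,0,0.0283,0.0023,0,-0.19,0,0,0,0.0283,0.0023,0,-0.19,0,0,0,0.0283,0.0022,0,-0.19,0,0,0,0,0,0.035,-0.19,0,0,0,0,0,0.035,-0.19,0,0,0,0,0,0,-0.19,0,0,0,0,0,0,-0.19])

```text
clock: 6.58
eef_pos: [515.4, -285.0, 99.2]
tool_rot: [-3.141, 0.001, -2.999]
force: [0.4, 0.3, -2.7]
width: 51.0
gripper_force: 22.4
```

```bash
cat >> h.py <<'E'
def to(x,y,z=None):
    s=ctrl.read_state();p=s["eef_pos"]
    R=cv2.Rodrigues(np.zeros(3))[0]
    from scipy.spatial.transform import Rotation as Q
    R=Q.from_euler("xyz",s["tool_rot"]).as_matrix()
    print("tcp",p.round(1),"rot",s["tool_rot"].round(4),"F",s["force"].round(1),"w",round(s["width"],1),"gf",round(s["gripper_force"],1),"t",s["clock"])
    print("shift mm",(R.T@(np.array([x,y,p[2] if z is None else z])-p)).round(1),
          "untilt deg", np.degrees((R.T@(Q.from_euler("xyz",[np.pi,0,-3.0]).as_matrix()) )[[2,0,1],[1,2,0]]).round(2))
E
python3 - <<'E'
from h import *
to(513,-291.2)
c=ctrl.calibration("wrist");im=ctrl.get_image("wrist")
np.save("c3.npy",c,allow_pickle=True);cv2.imwrite("pics/w3.png",im[:,:,::-1])
k=grow(im,(327,395)); print("bore px",k.min(0),k.max(0))
for dz in (46,48,50): print(circ(ray(k,ctrl.read_state()["eef_pos"][2]+dz,c)))
E
```

```text
tcp [ 515.4 -285.    99.2] rot [-3.1413e+00  1.3000e-03 -2.9989e+00] F [ 0.4  0.3 -2.7] w 51.0 gf 22.4 t 6.575
shift mm [ 3.3 -5.8 -0. ] untilt deg [-0.02  0.08  0.06]
bore px [292. 369.] [361. 428.]
(array([ 519.61997639, -284.20431844]), np.float64(9.727660389858066))
(array([ 518.08668893, -284.41530491]), np.float64(9.523726498590882))
(array([ 516.55340146, -284.62629138]), np.float64(9.319792607336964))
```

Request:
carry_out(deltas=[0,0,0,0.0033,-0.006,0,-0.19,0,0,0,0,0,0.006,-0.19,0,0,0,0,0,0,-0.19,0,0,0,0,0,0.006,-0.19,0,0,0,0,0,0.003,-0.19,0,0,0,0,0,0.003,-0.19,0,0,0,0,0,0,-0.19])

```text
clock: 7.5
eef_pos: [511.8, -291.7, 79.9]
tool_rot: [3.141, -0.001, -3.0]
force: [0.2, -0.9, -3.1]
width: 51.3
gripper_force: 22.3
```

Request:
carry_out(deltas=[0,0,0,-0.0008,0.0003,0.003,-0.19,0,0,0,0,0,0.004,-0.19,0,0,0,0,0,0.004,-0.19,0,0,0,0,0,0,-0.19])

```text
clock: 8.0
eef_pos: [512.4, -291.4, 68.8]
tool_rot: [3.141, -0.001, -3.0]
force: [-0.7, 0.9, -3.3]
width: 51.2
gripper_force: 22.3
```

Request:
carry_out(deltas=[0,0,0,0,0,0.006,-0.19,0,0,0,0,0,0.006,-0.19,0,0,0,0,0,0.006,-0.19,0,0,0,0,0,0.005,-0.19,0,0,0,0,0,0.003,-0.19,0,0,0,0,0,0,-0.19])

```text
clock: 8.75
eef_pos: [512.6, -291.4, 43.0]
tool_rot: [3.141, -0.0, -3.0]
force: [0.2, 0.2, -3.1]
width: 51.2
gripper_force: 22.3
```

Request:
carry_out(deltas=[0,0,0,0,0,0.002,-0.19,0,0,0,0,0,0.0015,-0.19,0,0,0,0,0,0.0008,-0.19,0,0,0,0,0,0,-0.19])

```text
clock: 9.25
eef_pos: [512.8, -291.5, 39.0]
tool_rot: [3.142, -0.0, -3.0]
force: [-0.6, 0.2, -4.1]
width: 51.2
gripper_force: 22.4
```

Request:
carry_out(deltas=[0,0,0,0,0,0.0007,-0.19,0,0,0,0,0,0.0006,-0.19,0,0,0,0,0,0,-0.19])

```text
clock: 9.62
eef_pos: [512.8, -291.6, 38.2]
tool_rot: [-3.141, 0.0, -3.0]
force: [-1.1, 0.7, 2.7]
width: 51.5
gripper_force: 23.0
```

Contact is light. I'll release, rise and go to the near drum.

Request:
carry_out(deltas=[0,0,0,0,0,0,-0.24,0,0,0,0,0,0,-0.3,0,0,0,0,0,0,-0.7,0,0,0,0,0,0,-1,0,0,0,0,0,-0.03,-1,0,0,0,0,0,-0.04,-1,0,0,0,0,0,-0.05,-1])

```text
clock: 10.5
eef_pos: [512.2, -291.2, 158.2]
tool_rot: [3.14, -0.002, -3.0]
force: [0.8, -0.6, 0.0]
width: 85.5
gripper_force: 0.0
```

Request:
carry_out(deltas=[0,0,0,0.002,0.0385,0,-1,0,0,0,0.002,0.0385,0,-1,0,0,0,0.002,0.0385,0,-1,0,0,0,0.002,0.0385,0,-1,0,0,0,0.002,0.0385,0,-1,0,0,0,0.002,0.0385,0,-1,0,0,0,0.002,0.0385,0,-1,0,0,0,0.002,0.0385,0,-1,0,0,0,0.002,0.0385,0,-1,0,0,0,0,0,0,-1,0,0,0,0,0,0,-1])

```text
clock: 11.88
eef_pos: [446.2, 48.6, 157.8]
tool_rot: [-3.141, 0.0, -3.0]
force: [-0.7, -0.1, 0.3]
width: 85.3
gripper_force: 0.0
```

Run:
```python
from h import *
im=ctrl.get_image("top");cv2.imwrite("pics/top1.png",im[:,:,::-1])
for b in blobs(im): 
  if b[3]<480: print(np.round(b[0],1),np.round(b[1],1),ray([b[0]],70,ctrl.calibration("top")).round(1),ray([b[0]],88,ctrl.calibration("top")).round(1))
to(446.2,48.8,19)
```

```text
[616.9 434. ] [ 4.5 69.6] [[ 183.4 -599. ]] [[ 187.8 -587.8]]
[584.2 431.6] [ 4.7 79.5] [[ 191.2 -528. ]] [[ 195.4 -518.1]]
[553.5 430.4] [ 7.6 85.9] [[ 195.9 -463.3]] [[ 200.  -454.7]]
[466.9 270.6] [23.6 24.9] [[ 514.6 -296.1]] [[ 512.6 -290.7]]
[281.4 191.9] [22.5 23.4] [[677.   86.5]] [[671.8  84.6]]
[557.  128.2] [23.1 25.8] [[ 830.2 -515. ]] [[ 822.2 -505.4]]
tcp [446.3  48.  157.8] rot [-3.1410e+00  2.0000e-04 -3.0013e+00] F [ 0.4 -0.4 -0.6] w 85.1 gf 0.0 t 11.925
shift mm [ -0.    0.9 138.8] untilt deg [-0.03  0.01 -0.07]
```

The top camera puts the placed drum at (512.6, -290.7), on its peg at height 88. Descending on the near drum.

Request:
carry_out(deltas=[0,0,0,0,0.0006,0.04,-1,0,0,0,0,0,0.05,-1,0,0,0,0,0,0.033,-1,0,0,0,0,0,0.016,-0.6,0,0,0,0,0,0,-0.25,0,0,0,0,0,0,-0.25,0,0,0,0,0,0,-0.25])

```text
clock: 12.8
eef_pos: [446.0, 48.6, 21.7]
tool_rot: [-3.14, -0.001, -3.001]
force: [-0.2, -1.1, -0.1]
width: 53.3
gripper_force: 0.7
```

Request:
carry_out(deltas=[0,0,0,0,0,0,-0.22,0,0,0,0,0,0,-0.22])

```text
clock: 13.05
eef_pos: [446.0, 48.8, 21.6]
tool_rot: [-3.14, -0.001, -3.0]
force: [-1.3, -2.9, 2.0]
width: 52.0
gripper_force: 1.7
```

Request:
carry_out(deltas=[0,0,0,0,0,0,-0.16,0,0,0,0,0,0,-0.12,0,0,0,0,0,0,-0.1,0,0,0,0,0,0,-0.1])

```text
clock: 13.55
eef_pos: [446.1, 48.2, 21.9]
tool_rot: [-3.139, -0.001, -3.0]
force: [-0.6, -3.6, 10.5]
width: 47.4
gripper_force: 20.0
```

Request:
carry_out(deltas=[0,0,0,0,0,0,-0.1,0,0,0,0,0,0,-0.1,0,0,0,0,0,0,-0.1])

```text
clock: 13.92
eef_pos: [446.1, 48.2, 21.9]
tool_rot: [-3.139, -0.001, -3.001]
force: [-0.4, -3.2, 11.1]
width: 47.4
gripper_force: 20.0
```

Request:
carry_out(deltas=[0,0,0,0,0,0,-0.07,0,0,0,0,0,0,-0.07,0,0,0,0,0,0,-0.07])

```text
clock: 14.3
eef_pos: [446.2, 48.2, 22.0]
tool_rot: [-3.139, -0.001, -3.001]
force: [-0.9, -3.0, 13.4]
width: 46.7
gripper_force: 24.9
```

Request:
carry_out(deltas=[0,0,0,0,0,0,-0.12,0,0,0,0,0,0,-0.12,0,0,0,0,0,0,-0.12])

```text
clock: 14.68
eef_pos: [446.2, 48.6, 21.7]
tool_rot: [-3.139, -0.001, -3.0]
force: [-0.5, -2.7, 9.4]
width: 47.7
gripper_force: 9.7
```

Loading and unloading differ through linkage friction, and the mean is about 15 N at 6.4 mm narrower. So this drum is soft. I'll carry it to the tray.

Request:
carry_out(deltas=[0,0,0,0,0,0,-0.09,0,0,0,0,0,-0.015,-0.09,0,0,0,0,0,-0.025,-0.09,0,0,0,-0.0066,0.0362,-0.02,-0.09,0,0,0,-0.0066,0.0362,0,-0.09,0,0,0,-0.0066,0.0362,0,-0.09,0,0,0,-0.0066,0.0362,0,-0.09,0,0,0,-0.0066,0.0362,0,-0.09,0,0,0,-0.0066,0.0362,0,-0.09,0,0,0,0,0,0,-0.09,0,0,0,0,0,0,-0.09])

```text
clock: 16.05
eef_pos: [453.4, 269.2, 80.1]
tool_rot: [-3.14, -0.004, -2.999]
force: [0.6, -1.4, -3.9]
width: 46.6
gripper_force: 16.4
```

Run:
```python
from h import *
im=ctrl.get_image("wrist");cv2.imwrite("pics/w4.png",im[:,:,::-1])
to(454.5,269.3,36)
```

```text
tcp [453.7 268.6  80.2] rot [-3.1392 -0.0034 -3.0004] F [-0.2 -0.2 -3.4] w 46.9 gf 16.4 t 16.1
shift mm [-1.   0.7 44.2] untilt deg [-0.14 -0.19 -0.02]
```

View pics/w4.png

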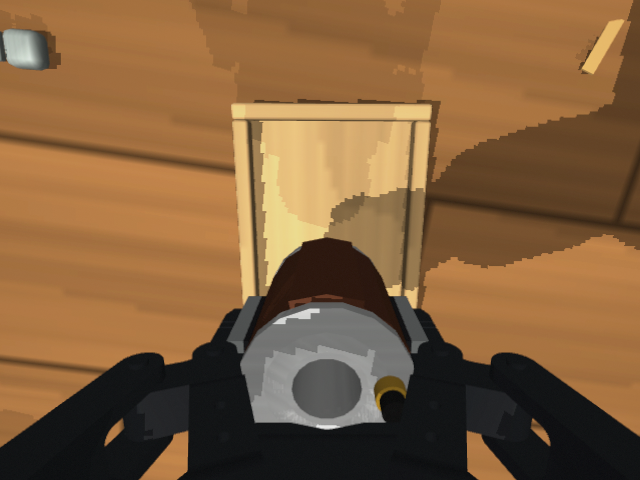

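The wrist view shows the held drum centred over the tray: tray walls at columns 240–427, bore at (327,388). Lowering.

Request:
carry_out(deltas=[0,0,0,0,0,0.016,-0.09,0,0,0,0,0,0.014,-0.09,0,0,0,0,0,0.008,-0.09,0,0,0,0,0,0.006,-0.09,0,0,0,0,0,0.002,-0.09,0,0,0,0,0,0.001,-0.09,0,0,0,0,0,0,-0.09,0,0,0,0,0,0,-0.09])

```text
clock: 17.1
eef_pos: [454.4, 269.9, 34.0]
tool_rot: [-3.141, -0.001, -3.0]
force: [0.4, -0.5, -3.7]
width: 47.2
gripper_force: 16.4
```

Request:
carry_out(deltas=[0,0,0,0,0,0.0015,-0.09,0,0,0,0,0,0.001,-0.09,0,0,0,0,0,0.001,-0.09,0,0,0,0,0,0,-0.09,0,0,0,0,0,0,-0.09])

```text
clock: 17.73
eef_pos: [454.2, 269.8, 30.2]
tool_rot: [-3.141, -0.002, -3.0]
force: [0.5, 0.9, -2.9]
width: 46.8
gripper_force: 16.4
```

Request:
carry_out(deltas=[0,0,0,0,0,0.0007,-0.09,0,0,0,0,0,0,-0.09,0,0,0,0,0,0,-0.09])

```text
clock: 18.1
eef_pos: [454.3, 269.9, 29.9]
tool_rot: [-3.141, -0.001, -3.0]
force: [-1.4, 0.1, 4.7]
width: 46.8
gripper_force: 16.7
```

Light contact with the tray floor. I'll release and go to the far drum.

Request:
carry_out(deltas=[0,0,0,0,0,0,-0.14,0,0,0,0,0,0,-0.2,0,0,0,0,0,0,-0.28,0,0,0,0,0,0,-0.7,0,0,0,0,0,0,-1,0,0,0,0,0,-0.03,-1,0,0,0,0,0,-0.04,-1,0,0,0,0,0,-0.05,-1])

```text
clock: 19.1
eef_pos: [453.9, 269.5, 150.2]
tool_rot: [-3.14, -0.003, -3.0]
force: [2.1, 0.6, 0.0]
width: 85.7
gripper_force: 0.0
```

Request:
carry_out(deltas=[0,0,0,-0.028,-0.0305,0,-1,0,0,0,-0.028,-0.0305,0,-1,0,0,0,-0.028,-0.0305,0,-1,0,0,0,-0.028,-0.0305,0,-1,0,0,0,-0.028,-0.0305,0,-1,0,0,0,-0.028,-0.0305,0,-1,0,0,0,-0.028,-0.0305,0,-1,0,0,0,0,0,0,-1,0,0,0,0,0,0,-1])

```text
clock: 20.23
eef_pos: [677.9, 86.9, 149.1]
tool_rot: [-3.141, -0.003, -3.0]
force: [-0.6, 0.6, -0.2]
width: 85.6
gripper_force: 0.0
```

Run:
```python
from h import *
im=ctrl.get_image("top");cv2.imwrite("pics/top2.png",im[:,:,::-1])
for b in blobs(im): 
  if b[3]<480: print(np.round(b[0],1),np.round(b[1],1),ray([b[0]],78,ctrl.calibration("top")).round(1),ray([b[0]],88,ctrl.calibration("top")).round(1))
to(678.7,86.2,19.5)
```

```text
[616.9 435.1] [ 4.3 71.9] [[ 183.3 -593.9]] [[ 185.7 -587.7]]
[584.1 430.5] [ 4.7 81.8] [[ 195.4 -523.6]] [[ 197.7 -518.1]]
[553.5 430.1] [ 7.5 86.1] [[ 198.5 -459.5]] [[ 200.7 -454.7]]
[187.5 297.7] [20.7 22.1] [[453.2 270.2]] [[452.7 267.1]]
[468.8 269.1] [17.6 25.5] [[ 516.7 -297.8]] [[ 515.6 -294.8]]
[556.9 128.4] [22.5 25.5] [[ 826.3 -510.4]] [[ 821.8 -505. ]]
tcp [677.6  87.6 149.3] rot [ 3.1416e+00 -2.8000e-03 -2.9982e+00] F [ 0.2  0.7 -0.6] w 85.4 gf 0.0 t 20.275
shift mm [ -1.3  -1.6 129.8] untilt deg [ 0.   -0.16  0.1 ]
```

Request:
carry_out(deltas=[0,0,0,-0.001,-0.001,0.04,-1,0,0,0,0,0,0.04,-1,0,0,0,0,0,0.033,-1,0,0,0,0,0,0.016,-0.6,0,0,0,0,0,0,-0.25,0,0,0,0,0,0,-0.25,0,0,0,0,0,0,-0.25])

```text
clock: 21.15
eef_pos: [680.1, 85.5, 21.5]
tool_rot: [-3.141, -0.0, -3.0]
force: [-0.1, 0.6, -2.6]
width: 53.6
gripper_force: 6.7
```

Request:
carry_out(deltas=[0,0,0,0,0,0,-0.22,0,0,0,0,0,0,-0.22])

```text
clock: 21.4
eef_pos: [679.7, 85.2, 20.7]
tool_rot: [-3.141, -0.001, -3.0]
force: [-0.8, 0.8, -3.5]
width: 52.5
gripper_force: 12.5
```

Hard again: 12.5 N at 52.5 mm. I'll grip it and carry it to the viewing pose beyond the far peg.

Request:
carry_out(deltas=[0,0,0,0,0,0,-0.19,0,0,0,0,0,0,-0.19,0,0,0,0,0,-0.02,-0.19,0,0,0,0,0,-0.04,-0.19,0,0,0,0,0,-0.05,-0.19,0,0,0,0,0,-0.037,-0.19])

```text
clock: 22.15
eef_pos: [680.6, 86.0, 171.4]
tool_rot: [-3.141, 0.002, -3.0]
force: [0.6, 0.4, -3.4]
width: 51.0
gripper_force: 19.7
```

Request:
carry_out(deltas=[0,0,0,0.0054,-0.0394,0,-0.19,0,0,0,0.0054,-0.0394,0,-0.19,0,0,0,0.0054,-0.0394,0,-0.19,0,0,0,0.0054,-0.0394,0,-0.19,0,0,0,0.0054,-0.0394,0,-0.19,0,0,0,0.0054,-0.0394,0,-0.19,0,0,0,0.0054,-0.0394,0,-0.19,0,0,0,0.0054,-0.0394,0,-0.19,0,0,0,0.0054,-0.0394,0,-0.19,0,0,0,0,0,0,-0.19,0,0,0,0,0,0,-0.19,0,0,0,0,0,0,-0.19])

```text
clock: 23.65
eef_pos: [682.2, -270.5, 168.6]
tool_rot: [-3.141, -0.001, -2.998]
force: [-0.7, 0.1, -2.9]
width: 51.1
gripper_force: 19.7
```

Run:
```python
from h import *
c=ctrl.calibration("wrist");to(597.7,-281.9)
im=ctrl.get_image("wrist");cv2.imwrite("pics/w5.png",im[:,:,::-1]);np.save("c5.npy",c,allow_pickle=True)
k=grow(im,(327,395)); print("bore px",k.min(0),k.max(0),circ(ray(k,ctrl.read_state()["eef_pos"][2]+49.5,c)))
P=cv2.projectPoints(np.float64([[597.7,-281.9,60],[597.7,-281.9,68],[513,-291.2,88]]),cv2.Rodrigues(c["R"])[0],c["t"],c["mtx"],np.float64(c["distortion"]))[0].reshape(-1,2)
print(P.round(1))
```

```text
tcp [ 682.2 -270.5  168.6] rot [-3.1415e+00 -9.0000e-04 -2.9976e+00] F [-0.7  0.1 -2.9] w 51.1 gf 19.7 t 23.65
shift mm [85.3  0.8  0.1] untilt deg [-0.01 -0.05  0.14]
bore px [293. 366.] [362. 424.] (array([ 683.14726677, -270.16043437]), np.float64(9.316494617596629))
[[327.5 107.8]
 [327.5 106.9]
 [333.6 -85.3]]
```

View pics/w5.png

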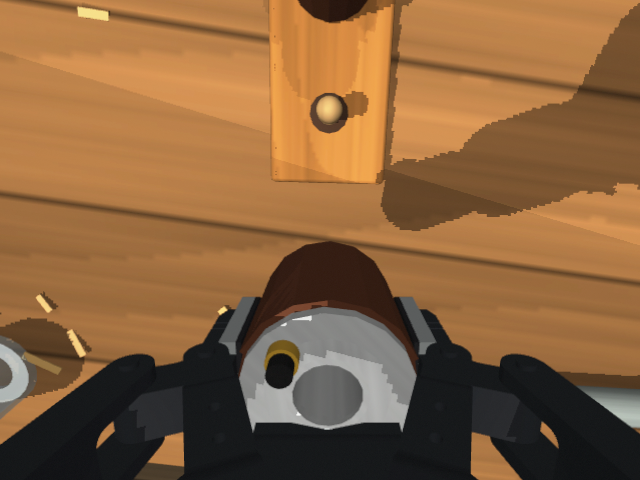

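The peg is at about (329.5,109), and the held drum's bore is at (327,395).

Request:
carry_out(deltas=[0,0,0,0.0284,0.0005,0,-0.19,0,0,0,0.0284,0.0005,0,-0.19,0,0,0,0.0285,0.0004,0,-0.19,0,0,0,0,0,0.035,-0.19,0,0,0,0,0,0.035,-0.19,0,0,0,0,0,0,-0.19,0,0,0,0,0,0,-0.19,0,0,0,0,0,0,-0.19])

```text
clock: 24.7
eef_pos: [598.4, -283.3, 99.9]
tool_rot: [-3.139, 0.001, -2.999]
force: [0.3, -0.4, -2.1]
width: 51.0
gripper_force: 19.7
```

Run:
```python
from h import *
to(597.6,-281.3,80)
im=cv2.imread("pics/w5.png")
for r in (105,109,113): print(r,[int(v) for v in im[r,308:352].sum(1)])
for x in (326,330): print(x,[int(v) for v in im[88:134,x].sum(1)])
```

```text
tcp [ 598.4 -283.3   99.9] rot [-3.1391e+00  1.0000e-03 -2.9994e+00] F [ 0.3 -0.4 -2.1] w 51.0 gf 19.7 t 24.7
shift mm [ 0.6  2.1 19.9] untilt deg [-0.14  0.06  0.03]
105 [429, 433, 366, 235, 199, 200, 196, 198, 273, 404, 480, 511, 522, 525, 531, 547, 561, 574, 581, 584, 585, 583, 578, 563, 546, 527, 504, 480, 448, 420, 390, 348, 308, 237, 140, 115, 114, 112, 156, 245, 290, 293, 289, 288]
109 [431, 432, 348, 202, 202, 202, 202, 201, 346, 464, 496, 514, 524, 528, 539, 557, 576, 592, 597, 596, 591, 586, 576, 564, 545, 526, 502, 477, 450, 421, 393, 359, 313, 258, 174, 112, 110, 112, 113, 188, 265, 290, 291, 292]
113 [432, 360, 238, 202, 205, 201, 201, 204, 233, 355, 449, 476, 489, 495, 504, 522, 539, 549, 556, 556, 554, 552, 541, 527, 511, 494, 467, 438, 411, 383, 349, 308, 265, 192, 125, 113, 114, 117, 115, 161, 246, 291, 292, 289]
326 [417, 421, 421, 421, 396, 177, 181, 220, 402, 453, 488, 516, 530, 546, 558, 564, 572, 581, 586, 593, 596, 597, 593, 583, 570, 556, 539, 521, 503, 485, 462, 430, 400, 348, 271, 253, 253, 194, 196, 197, 198, 195, 196, 197, 239, 444]
330 [426, 426, 428, 427, 404, 177, 184, 240, 397, 449, 486, 511, 529, 544, 557, 563, 571, 578, 580, 580, 580, 576, 571, 567, 555, 541, 529, 513, 494, 472, 451, 417, 388, 339, 280, 223, 270, 193, 195, 190, 196, 196, 196, 192, 200, 415]
```

Request:
carry_out(deltas=[0,0,0,0.0007,0.002,0,-0.19,0,0,0,0,0,0.006,-0.19,0,0,0,0,0,0,-0.19,0,0,0,0,0,0.006,-0.19,0,0,0,0,0,0.004,-0.19,0,0,0,0,0,0.003,-0.19,0,0,0,0,0,0,-0.19,0,0,0,0,0,0,-0.19])

```text
clock: 25.7
eef_pos: [596.1, -281.3, 79.1]
tool_rot: [-3.141, -0.002, -3.0]
force: [-0.1, 0.6, -3.3]
width: 51.1
gripper_force: 19.7
```

Request:
carry_out(deltas=[0,0,0,-0.001,0,0.002,-0.19,0,0,0,0,0,0.004,-0.19,0,0,0,0,0,0.004,-0.19,0,0,0,0,0,0,-0.19])

```text
clock: 26.2
eef_pos: [596.5, -281.1, 68.4]
tool_rot: [-3.141, -0.003, -3.0]
force: [0.5, 0.1, -3.2]
width: 51.4
gripper_force: 19.7
```

No resistance felt. Continuing down.

Request:
carry_out(deltas=[0,0,0,-0.0005,0,0.006,-0.19,0,0,0,0,0,0.006,-0.19,0,0,0,0,0,0.006,-0.19,0,0,0,0,0,0.005,-0.19,0,0,0,0,0,0.003,-0.19,0,0,0,0,0,0,-0.19])

```text
clock: 26.95
eef_pos: [597.2, -281.1, 42.7]
tool_rot: [-3.141, -0.002, -3.0]
force: [0.6, 0.1, -3.5]
width: 51.4
gripper_force: 19.7
```

Request:
carry_out(deltas=[0,0,0,0,0,0.001,-0.19,0,0,0,0,0,0.001,-0.19,0,0,0,0,0,0,-0.19])

```text
clock: 27.32
eef_pos: [597.4, -281.2, 41.0]
tool_rot: [-3.141, -0.002, -3.0]
force: [0.8, 0.6, -3.4]
width: 51.0
gripper_force: 19.7
```

Request:
carry_out(deltas=[0,0,0,0,0,0.0008,-0.19,0,0,0,0,0,0.0007,-0.19,0,0,0,0,0,0,-0.19])

```text
clock: 27.7
eef_pos: [597.3, -281.1, 39.4]
tool_rot: [-3.141, -0.002, -3.0]
force: [0.4, -0.6, -2.7]
width: 51.8
gripper_force: 19.7
```

Request:
carry_out(deltas=[0,0,0,0,0,0.0006,-0.19,0,0,0,0,0,0,-0.19,0,0,0,0,0,0,-0.19])

```text
clock: 28.08
eef_pos: [597.4, -281.2, 38.9]
tool_rot: [-3.141, -0.002, -3.0]
force: [-0.3, 0.1, -2.6]
width: 51.1
gripper_force: 19.7
```

Request:
carry_out(deltas=[0,0,0,0,0,0.0007,-0.19,0,0,0,0,0,0,-0.19,0,0,0,0,0,0,-0.19])

```text
clock: 28.45
eef_pos: [597.5, -281.2, 38.3]
tool_rot: [-3.14, -0.002, -3.0]
force: [-0.2, 1.2, -0.5]
width: 51.1
gripper_force: 19.9
```

Contact is starting. One more small step, then release, rise and clear.

Request:
carry_out(deltas=[0,0,0,0,0,0.0003,-0.19,0,0,0,0,0,0,-0.24,0,0,0,0,0,0,-0.3,0,0,0,0,0,0,-0.7,0,0,0,0,0,0,-1,0,0,0,0,0,-0.03,-1,0,0,0,0,0,-0.04,-1,0,0,0,0,0,-0.05,-1])

```text
clock: 29.45
eef_pos: [596.9, -280.8, 158.3]
tool_rot: [3.142, -0.003, -3.0]
force: [1.2, -0.3, 0.7]
width: 85.6
gripper_force: 0.0
```

Request:
carry_out(deltas=[0,0,0,0,0.04,-0.01,-1,0,0,0,0,0.04,-0.01,-1,0,0,0,0,0.04,-0.01,-1,0,0,0,0,0.04,-0.01,-1,0,0,0,0,0.04,0,-1,0,0,0,0,0.04,0,-1,0,0,0,0,0,0,-1,0,0,0,0,0,0,-1,0,0,0,0,0,0,-1])

```text
clock: 30.58
eef_pos: [563.8, -45.1, 197.5]
tool_rot: [-3.14, -0.002, -3.002]
force: [-0.1, -0.0, 1.4]
width: 85.2
gripper_force: 0.0
```

Run:
```python
from h import *
c=ctrl.calibration("top");im=ctrl.get_image("top")
for b in blobs(im): 
  if 300<b[3]<480: print(np.round(b[0],1),np.round(b[1],1),ray([b[0]],78,c).round(1),ray([b[0]],88,c).round(1))
sc=ctrl.get_image("scene")
a=cv2.resize(sc[140:320,150:500],None,fx=2.2,fy=2.2,interpolation=cv2.INTER_CUBIC);cv2.imwrite("pics/fin.png",a[:,:,::-1])
```

```text
[187.7 298. ] [22.7 24.7] [[452.6 269.6]] [[452.2 266.6]]
[461.  228.6] [20.1 25.2] [[ 600.2 -285.1]] [[ 598.2 -282.2]]
[557.1 128.3] [23.2 25.7] [[ 826.6 -510.8]] [[ 822.1 -505.5]]
```

View pics/fin.png

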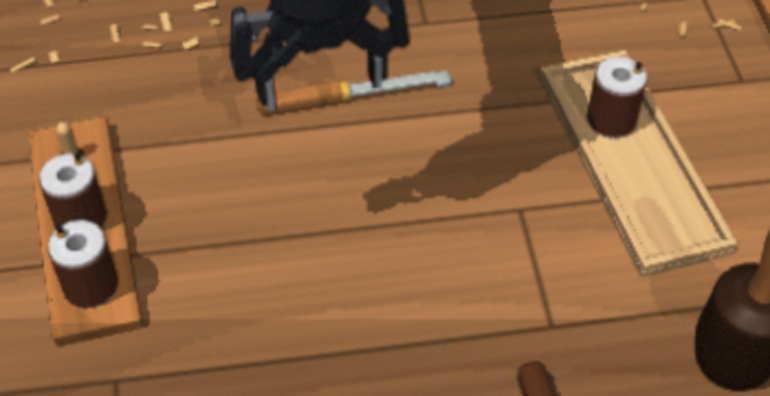

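The crop shows both hard drums, at (75,190) and (82,262), down on their pegs and the soft one upright at (617,95) in the tray, all valves up. The mallet and gouge look where they were. Handing in.

```bash
python3 -c "
from cell import ctrl
print(ctrl.finish_job())"
```

```text
the job is handed in; nothing more can be done
None
```

I handed the job in at about 31 s of the 66 s, though no verdict came back: the two hard drums are on the middle and far pegs, seated on the board as far as force and camera show, and the soft one stands in the tray, with finger readings never above 25 N and only light contact on the rack and tray.

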